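# Move the samples on to their next stations

## Task

Each of the three sample containers is due at its next station on the plant-lab bench: put the tall round bottle on the stirrer plate, the squat round jar on the light pad and the square bottle on the balance pan. All three stations are occupied, so park one container on the empty cork mat on the way, let go of it there, and leave the mat empty in the end. Set each down gently, upright in the middle of its station, and do not shift the beaker, the flower pot or the petri dish that stand around.

Things in the scene. Friction and masses are not known exactly. Their poses are not given: they have to be found in the camera images.
- tall: tall round bottle (loose, 0.11 to 0.23 kg): white plastic, upright body 46 mm diameter with straight sides up to 107 mm, sloping shoulder, orange cap 30 mm diameter, 135 mm high in all. Origin: centre of its underside, z up. Stands on the balance at the start.
- squat: squat round jar (loose, 0.10 to 0.21 kg): white plastic, 60 mm diameter up to 52 mm, then an orange screw lid 62 mm diameter to the full height of 68 mm. Origin: centre of its underside, z up. Stands on the stirrer at the start.
- square: square bottle (loose, 0.12 to 0.24 kg): white plastic, body 48 x 48 mm with straight sides up to 80 mm, short neck, orange cap 32 mm diameter, 102 mm high in all. Origin: centre of its underside, x and y square to its flat sides, z up. Stands on the light pad at the start.
- balance: electronic balance (fixed): grey housing 185 x 140 mm with a green display at its front (-x) end and a round steel pan, 120 mm diameter, whose top is 52 mm above the bench. Origin: on the bench, directly below the pan's centre, so the target for an underside is 52 mm above the origin; z up.
- stirrer: magnetic stirrer (fixed): black housing 170 x 130 mm, grey knob (top 52 mm above the bench) on its front (-x) end 85 mm from the centre, and a square white plate 120 x 120 mm whose flat top is 46 mm above the bench, its centre marked by a small dark dot. Origin: on the bench, directly below the plate's centre; z up.
- lightpad: light pad for inspection (fixed): flat dark square frame 140 x 140 mm with a round white window 110 mm diameter whose top is 22 mm above the bench. Origin: on the bench, directly below the window's centre; z up.
- mat: round cork mat (fixed), 120 mm diameter, 6 mm thick, empty at the start: the parking place. Origin: centre of its underside; z up.
- beaker: bystander, loose: small clear beaker, 58 mm diameter, 60 mm high, stands near the robot in front of the stations. Origin: centre of its underside.
- pot: bystander, loose: empty terracotta flower pot, 84 mm rim diameter, 70 mm high, stands behind the stations. Origin: centre of its underside.
- dish: bystander, loose: closed petri dish, 94 mm diameter, 18 mm high, lies behind the stations. Origin: centre of its underside.
Things that resemble listed ones, but are neither listed nor needed, are in the scene too. What is shaped like the square but black is not meant. What is shaped like the squat but blue is not meant.

How it is judged:
By the outcome, as a careful person would: the job done as asked, in the order asked, and still so for the second after the job is handed in, with the robot touching nothing.
It also fails if it takes over 112 s, if anything falls off the work surface, if the arm or the gripper's body presses on something with over 40 N, if the wrist force passes 120 N, or if a joint passes its speed limit or range.

## Robot

A 7-joint arm with a two-finger parallel gripper is mounted at the origin on the work surface. World frame = base frame: x ahead of the robot, y to its left, z up, the work surface at z = 0. Lengths are in m, angles in rad, forces in N, time in s.
With the tool pointing down it reaches from about 0.4 to 0.875 m from the base axis. Payload 19.3 kg.
Tool frame: the origin (TCP) lies at the very end of the fingers, on their centre line; the grasp point (between the pads) lies 19 mm behind it; z points along the fingers, y is the line along which they close (so a half turn about z gives the same grasp; the last joint's range is limited). The gripper opens to 85 mm and grips with 20 to 120 N. Pads are 22 mm wide; open, the fingers measure 114 mm over their backs; the gripper's body (76 mm by 85 mm) begins 54 mm behind the grasp point. The pads swing forward as they close: fully open they stand 13 mm farther back than shut.
Start: joints at [1.252, 0.521, -0.036, 1.599, 0.021, 1.021, -0.113], TCP at [0.154, -0.606, 0.231] pointing down, gripper open.
Joint ranges: [-2.91, 2.91], [-0.3, 2.13], [-1.5, 1.42], [0.17, 2.43], [-1.26, 4.41], [0.16, 1.93], [-2.52, 2.52]. Speed limits (rad/s): [1.89, 1.89, 2.39, 2.39, 3.01, 3.01, 3.01].

## Interface

Orientations are given as [roll, pitch, yaw] about the fixed x, y, z axes, in that order (R = Rz(yaw) Ry(pitch) Rx(roll)).
In Python, from workcell import bot gives the robot as it stands.
- The arm moves only by the shell command python3 -m crank 'ROWS' [FORCE]. ROWS is a JSON object of lists of equal length, an entry for each row: "travel": the shift along the world's x, y, z in cm, a list of three; "turn": the turn, a rotation vector about the world's x, y, z in degrees, a list of three; "gripper": the closure, from 0 (fully open) to 1 (shut). A call has exactly 5 rows; each row is the pose to reach, as a shift and turn from the pose commanded when the call began; what a row does not reach only later rows make up. A row lasts 1/10 s, in which the tool goes at most 50 mm and 8.59 degrees, less where a joint would pass 70% of its speed; a pose out of reach is approached as far as the arm can. A call with a gripper value outside its range is refused whole. The fingers move at their own pace and stop on an object; FORCE is the grip in N (left out, the last holds). Time passes only in rows, so rows that repeat a pose let the fingers close, or fill a call up. It gives the time, the measured TCP pose, the force, the opening and the grip force at its end, in the units of the state.
- bot.observe(): the state, without advancing time (a new reading comes with each control period).
- bot.grab_frame(name): name is "side" or "top"; returns a dict with "pixels" (384x512x3 uint8, red, green, blue), "fx", "fy", "cx", "cy" (pixels), "extrinsics" (4x4, takes a point from world to camera coordinates). Camera axes: x right, y down, z forward; pixel columns grow to the right and rows downward; lengths in m; the calibration is good to about 2 mm. A picture is of the moment at which its call begins. There is no depth.
- bot.job_done(): hands the job in; it is judged then, once.
The state is a dict: "clock": time; "qpos": joint angles; "qd": joint speeds; "joint_efforts": joint torques, N m; "position": TCP position; "tool_rot": TCP orientation; "force": force on the tool from outside, world axes, zero at the start; "moment": the same for the moment, N m; "grip_width": finger opening in m; "finger_force": force on a finger pad.
Only numpy, scipy, OpenCV 4.12 (cv2) and the standard library are available. Lean on these libraries where they do the work, as an engineer would, in place of code of your own. Each camera call takes 0.05 s, during which the arm holds its last target. There are 200 camera calls.

## Working session

There is one attempt and no reset: what is moved stays moved. The work goes in short steps, Python scripts to look and compute and a shell command to move; the robot and the scene stay as the last step left them, time stands still between calls to the robot, and variables do not carry over. Pictures are saved under pics/ and viewed, at most 14 in all, crops included, and the job is handed in when it is done.

```bash
ls; mkdir -p pics
python3 - <<'E'
from workcell import bot
import cv2,numpy as np,pickle
for n in("top","side"):
    f=bot.grab_frame(n); cv2.imwrite(f"pics/{n}0.png",f["pixels"][:,:,::-1]); pickle.dump(f,open(f"pics/{n}0.pkl","wb"))
    E=np.array(f["extrinsics"]);print(n,f["fx"],f["fy"],f["cx"],f["cy"],E.round(4).tolist(),(-E[:3,:3].T@E[:3,3]).round(3))
s=bot.observe();print({k:np.round(v,3) for k,v in s.items()})
E
```

```text
pics
top 396.39579254216375 396.39579254216375 254.50151352880707 196.5464161013235 [[-0.02, -0.9998, -0.0037, -0.04], [-0.9858, 0.0204, -0.1665, 0.571], [0.1666, 0.0003, -0.986, 1.3275], [0.0, 0.0, 0.0, 1.0]] [ 0.341 -0.052  1.404]
side 434.248636443177 434.248636443177 250.6605029868354 189.33574978566844 [[-0.7468, -0.665, -0.0016, 0.3771], [-0.4678, 0.5271, -0.7095, 0.3637], [0.4727, -0.5291, -0.7047, 1.0144], [0.0, 0.0, 0.0, 1.0]] [-0.028  0.596  0.974]
{'clock': np.float64(0.1), 'qpos': array([ 1.252,  0.522, -0.036,  1.6  ,  0.021,  1.021, -0.113]), 'qd': array([ 0.001, -0.001, -0.002, -0.002, -0.001,  0.   ,  0.   ]), 'joint_efforts': array([ 4.0000e-03, -9.2851e+01,  1.9840e+00, -3.7054e+01,  1.8000e-02,
        5.0000e-03,  0.0000e+00]), 'position': array([ 0.154, -0.605,  0.231]), 'tool_rot': array([-3.141,  0.   ,  0.249]), 'force': array([0.524, 0.297, 0.169]), 'moment': array([ 0.016, -0.043,  0.027]), 'finger_force': np.float64(0.0), 'grip_width': np.float64(0.085)}
```

View pics/top0.png

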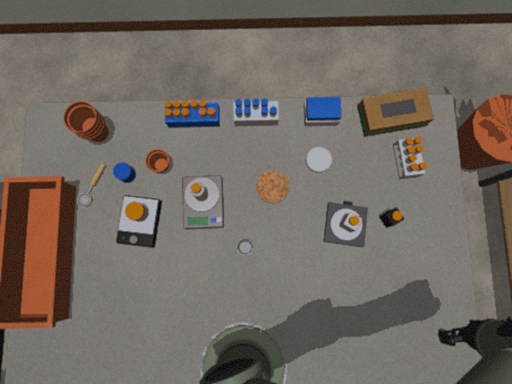

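View pics/side0.png

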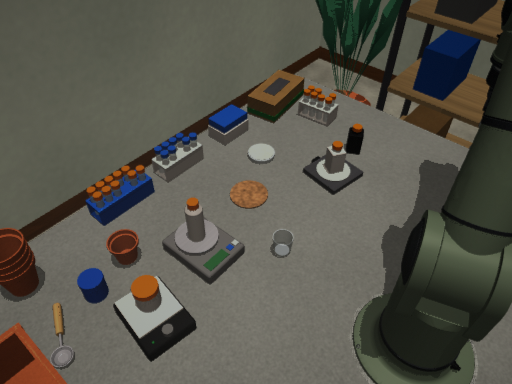

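```bash
cat > h.py <<'E'
import numpy as np,cv2
from scipy.optimize import least_squares
def proj(f,P):
    E=np.array(f["extrinsics"]);c=np.atleast_2d(P)@E[:3,:3].T+E[:3,3]
    return np.c_[f["fx"]*c[:,0]/c[:,2]+f["cx"],f["fy"]*c[:,1]/c[:,2]+f["cy"]]
def unproj(f,uv,z):
    E=np.array(f["extrinsics"]);uv=np.atleast_2d(uv);o=-E[:3,:3].T@E[:3,3]
    d=np.c_[(uv[:,0]-f["cx"])/f["fx"],(uv[:,1]-f["cy"])/f["fy"],np.ones(len(uv))]@E[:3,:3]
    return o+d*((z-o[2])/d[:,2])[:,None]
def circ(x,y,z,r,n=48):
    a=np.linspace(0,2*np.pi,n,endpoint=False);return np.c_[x+r*np.cos(a),y+r*np.sin(a),np.full(n,z)]
def cyl(x,y,z0,z1,r): return np.r_[circ(x,y,z0,r),circ(x,y,z1,r)]
def rect(x,y,z,a,b,yaw,dx=0):
    p=np.array([[dx+a/2,b/2],[dx+a/2,-b/2],[dx-a/2,-b/2],[dx-a/2,b/2]]);c,s=np.cos(yaw),np.sin(yaw)
    return np.c_[p@np.array([[c,s],[-s,c]])+[x,y],np.full(4,z)]
def cen(uv):
    h=cv2.convexHull(uv.astype(np.float32));m=cv2.moments(h);return np.array([m["m10"],m["m01"]])/m["m00"]
def orange(f,lo=(3,150,110),hi=(20,255,255)):
    return cv2.inRange(cv2.cvtColor(f["pixels"],cv2.COLOR_RGB2HSV),lo,hi)
def cap(f,guess,z0,z1,r):
    "xy of a cap whose orange blob is nearest to the guess"
    n,l,st,c=cv2.connectedComponentsWithStats(orange(f))
    g=cen(proj(f,cyl(*guess,z0,z1,r)));ok=[i for i in range(1,n) if st[i,4]>25]
    i=min(ok,key=lambda i:np.hypot(*(c[i]-g)))
    s=least_squares(lambda p:cen(proj(f,cyl(p[0],p[1],z0,z1,r)))-c[i],guess)
    area=cv2.contourArea(cv2.convexHull(proj(f,cyl(*s.x,z0,z1,r)).astype(np.float32)))
    return s.x.round(4),c[i].round(1),int(st[i,4]),round(area)
E
cat > m.py <<'E'
import pickle
from h import *
T,S=[pickle.load(open(f"pics/{n}0.pkl","rb")) for n in("top","side")]
for nm,px,z0,z1,r in(("tall",(196,187),.165,.187,.015),("squat",(135,211),.098,.114,.031),("square",(354,220),.108,.124,.016)):
    g=unproj(T,px,z1)[0,:2]
    print(nm,*cap(T,g,z0,z1,r),*cap(S,g,z0,z1,r))
for nm,px,z in(("mat",(272,187),.006),("pan",(202,195),.052),("stir",(141,213),.046),("light",(346,225),.022),("beaker",(245,247),.03),("dish",(319,159),.018),("pot",(158,161),.07),("black",(392,217),.1),("blue",(123,172),.06)):
    print(nm,unproj(T,px,z)[0].round(3))
a=cv2.resize(T["pixels"][140:260,105:415],None,fx=2.5,fy=2.5,interpolation=2)
b=cv2.resize(S["pixels"][130:360,90:380],None,fx=2.5,fy=2.5,interpolation=2)
cv2.imwrite("pics/a.png",a[:,:,::-1]);cv2.imwrite("pics/b.png",b[:,:,::-1])
E
python3 m.py
```

```text
tall [0.5806 0.1336] [195.6 187.6] 58 86 [0.5893 0.1284] [192.  201.5] 78 152
squat [0.5211 0.3461] [134.3 210.7] 253 304 [0.5278 0.3455] [144.  286.1] 481 595
square [ 0.4738 -0.3739] [353.9 220.2] 64 88 [ 0.4795 -0.3807] [337.5 143.5] 51 94
mat [ 0.611 -0.115  0.006]
pan [0.579 0.13  0.052]
stir [0.521 0.341 0.046]
light [ 0.467 -0.369  0.022]
beaker [ 0.398 -0.015  0.03 ]
dish [ 0.707 -0.287  0.018]
pot [0.698 0.28  0.07 ]
black [ 0.483 -0.504  0.1  ]
blue [0.664 0.404 0.06 ]
```

View pics/a.png

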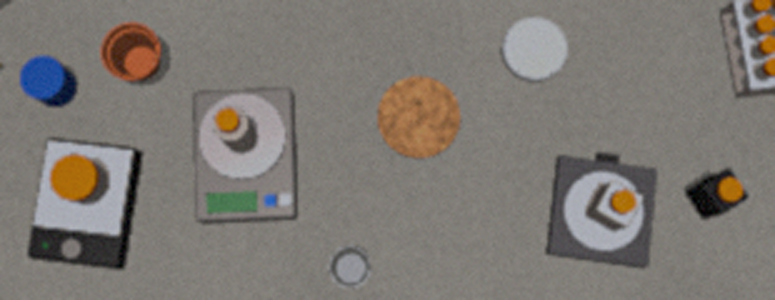

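View pics/b.png

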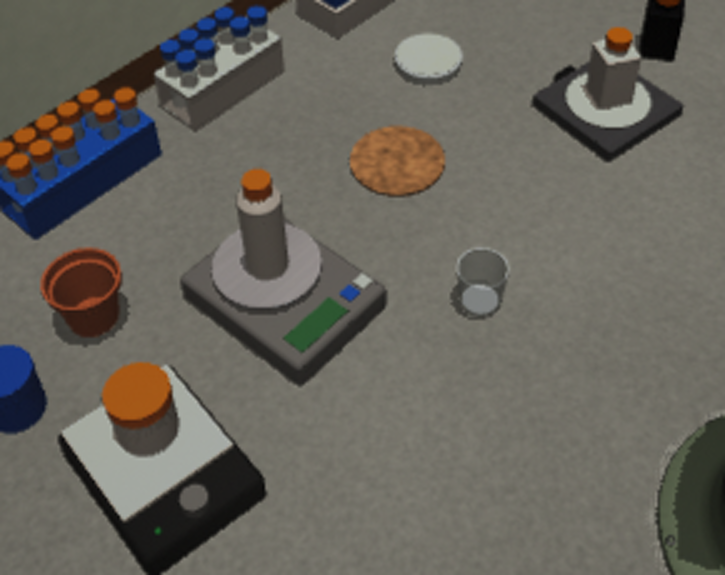

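```bash
cat > m2.py <<'E'
import pickle
from h import *
T,S=[pickle.load(open(f"pics/{n}0.pkl","rb")) for n in("top","side")]
def hull(f,mask,uv,rad):
    m=np.zeros_like(mask);cv2.circle(m,tuple(int(round(v)) for v in uv),rad,255,-1)
    n,l,st,c=cv2.connectedComponentsWithStats(mask&m)
    i=max(range(1,n),key=lambda i:st[i,4]);ys,xs=np.where(l==i)
    p=np.c_[xs,ys].astype(np.float32);q=np.r_[p+[.5,.5],p+[.5,-.5],p+[-.5,.5],p-[.5,.5]].astype(np.float32)
    return cv2.convexHull(q)
G={"mat":((.611,-.115),lambda x,y:circ(x,y,.006,.06)),"pan":((.579,.130),lambda x,y:circ(x,y,.052,.06)),
"stir":((.521,.341),lambda x,y:rect(x,y,.046,.12,.12,-.12)),"light":((.467,-.369),lambda x,y:circ(x,y,.022,.055)),
"dish":((.707,-.287),lambda x,y:cyl(x,y,0,.018,.047)),
"tall":((.585,.131),lambda x,y:cyl(x,y,.165,.187,.015)),"squat":((.524,.345),lambda x,y:cyl(x,y,.098,.114,.031)),"square":((.476,-.377),lambda x,y:cyl(x,y,.108,.124,.016))}
for nm,(g,fn) in G.items():
    for f in(T,S):
        hsv=cv2.cvtColor(f["pixels"],cv2.COLOR_RGB2HSV).astype(int);H,s,V=np.moveaxis(hsv,2,0)
        if nm in("tall","squat","square"): M=(H<22)&(s>150)&(V>60)
        elif nm=="mat": M=(H<22)&(s>95)
        else: M=(V>140)&(s<60)
        uv=fn(*g);P=proj(f,uv);c0=cen(P);rad=int(np.ptp(P,axis=0).max()*.75)+3
        hh=hull(f,M.astype(np.uint8)*255,c0,rad);m=cv2.moments(hh);c=np.array([m["m10"],m["m01"]])/m["m00"]
        r=least_squares(lambda p:cen(proj(f,fn(*p)))-c,g).x
        print(nm,r.round(4),c.round(1),"area %.0f exp %.0f"%(m["m00"],cv2.contourArea(cv2.convexHull(P.astype(np.float32)))))
E
python3 m2.py
```

```text
mat [ 0.613  -0.1155] [272.1 186.4] area 868 exp 859
mat [ 0.6148 -0.1132] [248.5 193.7] area 868 exp 820
pan [0.5829 0.1325] [201.3 193.9] area 944 exp 926
pan [0.5566 0.1266] [205.1 239.3] area 470 exp 1187
stir [0.5158 0.3523] [137.8 214.7] area 1222 exp 1198
stir [0.5175 0.3547] [147.8 305.9] area 2293 exp 2197
light [ 0.4711 -0.3693] [346.1 224. ] area 799 exp 777
light [ 0.471  -0.3638] [332.8 170. ] area 561 exp 601
dish [ 0.7107 -0.287 ] [318.7 158.7] area 535 exp 551
dish [ 0.716  -0.2907] [261.  151.6] area 394 exp 487
tall [0.5802 0.1336] [195.5 187.8] area 64 exp 86
tall [0.5836 0.1323] [192.4 203.4] area 128 exp 153
squat [0.5209 0.3455] [134.5 210.7] area 274 exp 303
squat [0.5236 0.3471] [144.6 287.6] area 598 exp 597
square [ 0.4738 -0.3738] [353.9 220.1] area 69 exp 88
square [ 0.4751 -0.3732] [337.3 145.3] area 88 exp 94
```

```bash
cat > m3.py <<'E'
import pickle
from h import *
T,S=[pickle.load(open(f"pics/{n}0.pkl","rb")) for n in("top","side")]
out=[]
for f,(x,y) in((T,(353,222)),(S,(335,158))):
    row=[]
    for yaw in(None,25,35,45,55,65):
        k=8;x0,y0=x-16,y-24
        im=cv2.resize(f["pixels"][y0:y0+48,x0:x0+32],None,fx=k,fy=k,interpolation=cv2.INTER_CUBIC).copy()
        im=np.clip(im*1.3,0,255).astype(np.uint8)
        if yaw is not None:
            for z in(.022,.102):
                P=proj(f,rect(.4742,-.3735,z,.048,.048,np.radians(yaw)))
                cv2.polylines(im,[np.round((P-[x0,y0]+.5)*k).astype(int)],True,(0,255,0) if z>.05 else(255,0,255),1)
        row.append(cv2.resize(im,(133,200*1)) if 0 else im[:, :])
    out.append(np.hstack(row))
im=np.vstack(out);im=cv2.resize(im,(800,int(800*im.shape[0]/im.shape[1])),interpolation=cv2.INTER_AREA);print(im.shape)
cv2.imwrite("pics/c.png",im[:,:,::-1])
E
python3 m3.py
```

```text
(400, 800, 3)
```

View pics/c.png

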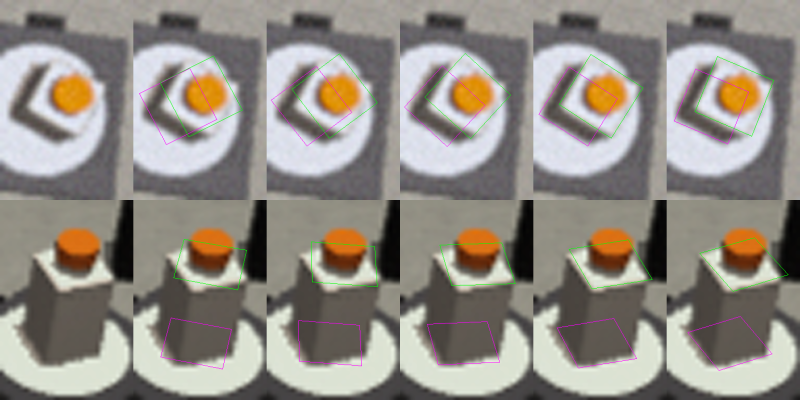

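```bash
python3 -m crank '{"travel":[[5,2,3],[10,5,6],[14,8,8],[18,11,10],[20,13,12]],"turn":[[0,0,0],[0,0,0],[0,0,0],[0,0,0],[0,0,0]],"gripper":[0,0,0,0,0]}' 40
python3 -m crank '{"travel":[[4,3,0],[8,6,0],[11,10,0],[14,14,0],[17,18,0]],"turn":[[0,0,0],[0,0,0],[0,0,0],[0,0,0],[0,0,0]],"gripper":[0,0,0,0,0]}'
python3 -c "
from workcell import bot;import numpy as np
s=bot.observe();print([np.round(s[k],3) for k in('clock','position','tool_rot','qpos')])"
```

```text
clock: 0.6
position: [0.3429, -0.4846, 0.3423]
tool_rot: [-3.14, 0.0, 0.249]
force: [0.3, 0.1, 0.4]
grip_width: 0.0854
finger_force: 0.0
clock: 1.1
position: [0.5122, -0.3045, 0.3421]
tool_rot: [-3.141, 0.0, 0.249]
force: [0.2, -0.5, -0.2]
grip_width: 0.0854
finger_force: 0.0
[np.float64(1.1), array([ 0.512, -0.304,  0.342]), array([-3.141,  0.   ,  0.249]), array([ 0.557,  0.386, -0.169,  1.527,  0.067,  1.235, -0.945])]
```

```bash
python3 -m crank '{"travel":[[1,5,0],[2,10,0],[3,15,0],[4,20,0],[5,25,0]],"turn":[[0,0,8],[0,0,16],[0,0,24],[0,0,32],[0,0,40]],"gripper":[0,0,0,0,0]}'
python3 -m crank '{"travel":[[0,5,0],[0,10,0],[0,15,0],[-1,20,0],[-2,25,0]],"turn":[[0,0,4],[0,0,4],[0,0,4],[0,0,4],[0,0,4]],"gripper":[0,0,0,0,0]}'
python3 -m crank '{"travel":[[-1,5,0],[-2,10,-2],[-3,14,-6],[-3,14,-10],[-3,14,-10]],"turn":[[0,0,0],[0,0,0],[0,0,0],[0,0,0],[0,0,0]],"gripper":[0,0,0,0,0]}'
python3 -c "
from workcell import bot;import numpy as np
s=bot.observe();print([np.round(s[k],4) for k in('clock','position','tool_rot','qpos')])"
```

```text
clock: 1.6
position: [0.5604, -0.0592, 0.3422]
tool_rot: [-3.142, 0.0, 0.952]
force: [1.5, -0.7, 1.0]
grip_width: 0.0855
finger_force: 0.0
clock: 2.1
position: [0.5402, 0.1887, 0.342]
tool_rot: [-3.141, 0.0, 1.017]
force: [1.4, -0.1, -0.7]
grip_width: 0.0858
finger_force: 0.0
clock: 2.6
position: [0.5078, 0.327, 0.2367]
tool_rot: [-3.137, 0.008, 1.02]
force: [-0.4, -1.7, -0.0]
grip_width: 0.0856
finger_force: 0.0
[np.float64(2.6), array([0.5078, 0.327 , 0.2367]), array([-3.1374,  0.0075,  1.0201]), array([-0.3188,  0.5276, -0.5131,  1.6254,  0.2827,  1.0721, -1.4627])]
```

```bash
cat > look.py <<'E'
import sys,pickle
from workcell import bot
from h import *
def st():
    s=bot.observe();print(*[np.round(s[k],4) for k in("clock","position","tool_rot","force","grip_width","finger_force")],"j7",round(float(s["qpos"][6]),2))
if __name__=="__main__":
    k=sys.argv[1]
    for n in("top","side"):
        f=bot.grab_frame(n);pickle.dump(f,open(f"pics/{n}{k}.pkl","wb"));cv2.imwrite(f"pics/{n}{k}.png",f["pixels"][:,:,::-1])
    st()
E
python3 look.py 1
```

```text
2.7 [0.511  0.3264 0.2425] [-3.1412e+00  1.2000e-03  1.0165e+00] [-0.0104 -0.5151  0.7775] 0.0853 0.0 j7 -1.46
```

View pics/side1.png

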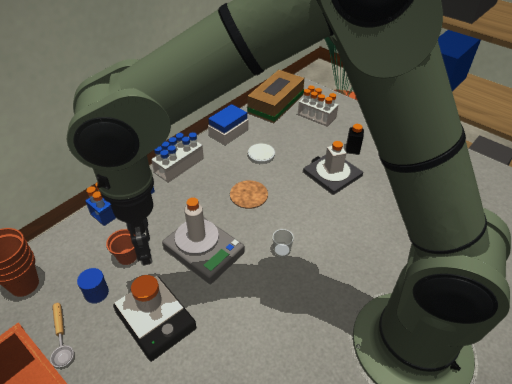

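```bash
python3 -m crank '{"travel":[[1,2,-3],[1.1,2,-6],[1.1,2,-9],[1.1,2,-10],[1.1,2,-10]],"turn":[[0,0,0],[0,0,0],[0,0,0],[0,0,0],[0,0,0]],"gripper":[0,0,0,0,0]}'
python3 -m crank '{"travel":[[0,0,-2],[0,0,-4],[0,0,-6],[0,0,-7.5],[0,0,-8.4]],"turn":[[0,0,0],[0,0,0],[0,0,0],[0,0,0],[0,0,0]],"gripper":[0,0,0,0,0]}'
python3 -m crank '{"travel":[[0,0,0],[0,0,0],[0,0,0],[0,0,0],[0,0,0]],"turn":[[0,0,0],[0,0,0],[0,0,0],[0,0,0],[0,0,0]],"gripper":[0.1,0.2,0.3,0.4,0.5]}' 30
python3 -m crank '{"travel":[[0,0,0],[0,0,0],[0,0,0],[0,0,0],[0,0,0]],"turn":[[0,0,0],[0,0,0],[0,0,0],[0,0,0],[0,0,0]],"gripper":[0.6,0.7,0.7,0.7,0.7]}' 30
```

```text
clock: 3.2
position: [0.5227, 0.3462, 0.1431]
tool_rot: [3.141, -0.0, 1.015]
force: [0.3, 0.1, 0.8]
grip_width: 0.0853
finger_force: 0.0
clock: 3.7
position: [0.5226, 0.347, 0.0588]
tool_rot: [3.141, -0.001, 1.016]
force: [-0.4, -0.2, 0.0]
grip_width: 0.0851
finger_force: 0.0
clock: 4.2
position: [0.5223, 0.3474, 0.0596]
tool_rot: [3.141, -0.001, 1.017]
force: [-1.9, -0.5, 6.2]
grip_width: 0.0606
finger_force: 27.7
clock: 4.7
position: [0.5223, 0.3474, 0.0596]
tool_rot: [3.141, -0.001, 1.017]
force: [-1.6, -0.5, 6.3]
grip_width: 0.0604
finger_force: 27.7
```

```bash
Z='"turn":[[0,0,0],[0,0,0],[0,0,0],[0,0,0],[0,0,0]],"gripper":[0.7,0.7,0.7,0.7,0.7]'
python3 -m crank '{"travel":[[0,0,1],[0,0,4],[0,0,8],[0,0,12],[0,0,16]],"turn":[[0,0,0],[0,0,0],[0,0,0],[0,0,0],[0,0,0]],"gripper":[0.7,0.7,0.7,0.7,0.7]}' 40
python3 -m crank '{"travel":[[0,0,4],[1,-2,5],[2,-5,5],[3,-9,5],[4,-13,5]],"turn":[[0,0,0],[0,0,0],[0,0,0],[0,0,0],[0,0,0]],"gripper":[0.7,0.7,0.7,0.7,0.7]}'
python3 -m crank '{"travel":[[1,-4,0],[2,-8,0],[3,-12,0],[4,-16,0],[5,-20,0]],"turn":[[0,0,0],[0,0,0],[0,0,0],[0,0,0],[0,0,0]],"gripper":[0.7,0.7,0.7,0.7,0.7]}'
python3 -m crank '{"travel":[[0,-4,0],[0,-8,0],[0,-11,0],[0,-13,0],[0,-13,0]],"turn":[[0,0,0],[0,0,0],[0,0,0],[0,0,0],[0,0,0]],"gripper":[0.7,0.7,0.7,0.7,0.7]}'
python3 look.py 2
```

```text
clock: 5.2
position: [0.5216, 0.3468, 0.221]
tool_rot: [3.141, -0.001, 1.017]
force: [1.4, 0.4, -1.1]
grip_width: 0.0604
finger_force: 40.7
clock: 5.7
position: [0.5618, 0.2157, 0.2694]
tool_rot: [3.141, -0.001, 1.018]
force: [1.7, 0.1, -2.1]
grip_width: 0.0605
finger_force: 40.6
clock: 6.2
position: [0.6119, 0.0153, 0.2695]
tool_rot: [3.141, -0.001, 1.017]
force: [0.3, 1.2, -1.0]
grip_width: 0.0601
finger_force: 40.6
clock: 6.7
position: [0.6114, -0.1166, 0.2691]
tool_rot: [3.141, 0.001, 1.013]
force: [0.4, 0.2, -2.1]
grip_width: 0.0601
finger_force: 40.6
6.8 [ 0.6117 -0.1129  0.269 ] [ 3.1413e+00 -6.0000e-04  1.0163e+00] [ 0.0909  1.2486 -1.9909] 0.0604 40.6099 j7 -0.66
```

```bash
python3 -m crank '{"travel":[[0,0,-3],[0,0,-7],[0,0,-11],[0,0,-15],[0,0,-18]],"turn":[[0,0,0],[0,0,0],[0,0,0],[0,0,0],[0,0,0]],"gripper":[0.7,0.7,0.7,0.7,0.7]}'
python3 -m crank '{"travel":[[0.1,0,-2],[0.1,0,-4],[0.1,0,-5.5],[0.1,0,-6.2],[0.1,0,-6.5]],"turn":[[0,0,0],[0,0,0],[0,0,0],[0,0,0],[0,0,0]],"gripper":[0.7,0.7,0.7,0.7,0.7]}'
python3 -m crank '{"travel":[[0,0,-0.1],[0,0,-0.2],[0,0,-0.3],[0,0,-0.3],[0,0,-0.3]],"turn":[[0,0,0],[0,0,0],[0,0,0],[0,0,0],[0,0,0]],"gripper":[0.7,0.7,0.7,0.7,0.7]}'
python3 - <<'E'
import pickle
from h import *
T,S=[pickle.load(open(f"pics/{n}2.pkl","rb")) for n in("top","side")]
for f in(T,S):
    V=f["pixels"].max(2).astype(int);s=V-f["pixels"].min(2)
    fn=lambda p:rect(p[0],p[1],.046,.12,.12,p[2])
    P0=proj(f,fn((.517,.3535,-.15)));m=np.zeros(V.shape,np.uint8);cv2.fillConvexPoly(m,np.round(cen(P0)+1.25*(P0-cen(P0))).astype(int),255)
    M=(((V>140)&(s<60))*255).astype(np.uint8)&m
    n,l,st,c=cv2.connectedComponentsWithStats(M);i=1+st[1:,4].argmax();ys,xs=np.where(l==i)
    h=cv2.convexHull(np.c_[xs,ys].astype(np.float32));b=cv2.approxPolyDP(h,6,True)[:,0]
    print(st[i,4],b.tolist(),unproj(f,cen(h),.046).round(4))
    mn=V[m>0].copy(); k=cv2.erode(m,np.ones((13,13)));VV=np.where(k>0,V,255);r=np.unravel_index(VV.argmin(),V.shape);print("dark",r[::-1],VV.min(),unproj(f,r[::-1],.046).round(4))
    print(unproj(f,b,.046).round(3).tolist())
E
```

```text
clock: 7.3
position: [0.6113, -0.1115, 0.0866]
tool_rot: [-3.14, -0.0, 1.018]
force: [0.6, -0.2, -2.1]
grip_width: 0.0605
finger_force: 40.6
clock: 7.8
position: [0.6129, -0.1125, 0.0231]
tool_rot: [-3.141, -0.0, 1.017]
force: [0.1, -0.1, -2.1]
grip_width: 0.0601
finger_force: 40.6
clock: 8.3
position: [0.6129, -0.1131, 0.0205]
tool_rot: [3.141, -0.0, 1.017]
force: [-0.8, 0.7, -1.3]
grip_width: 0.0599
finger_force: 40.6
1171 [[157.0, 200.0], [152.0, 233.0], [118.0, 229.0], [124.0, 196.0]] [[0.5152 0.3526 0.046 ]]
dark (np.int64(138), np.int64(214)) 110 [[0.5176 0.3517 0.046 ]]
[[0.565, 0.287, 0.046], [0.451, 0.302, 0.046], [0.467, 0.419, 0.046], [0.582, 0.402, 0.046]]
2201 [[182.0, 307.0], [139.0, 337.0], [115.0, 302.0], [156.0, 276.0]] [[0.5154 0.3575 0.046 ]]
dark (np.int64(148), np.int64(304)) 64 [[0.5191 0.3537 0.046 ]]
[[0.452, 0.305, 0.046], [0.468, 0.42, 0.046], [0.583, 0.403, 0.046], [0.567, 0.29, 0.046]]
```

```bash
python3 -m crank '{"travel":[[0,0,-0.1],[0,0,-0.1],[0,0,-0.1],[0,0,-0.1],[0,0,-0.1]],"turn":[[0,0,0],[0,0,0],[0,0,0],[0,0,0],[0,0,0]],"gripper":[0.7,0.7,0.7,0.7,0.7]}' 20
```

```text
clock: 8.8
position: [0.6131, -0.113, 0.0197]
tool_rot: [3.141, -0.0, 1.017]
force: [-1.8, 0.6, 5.5]
grip_width: 0.0598
finger_force: 40.1
```

```bash
python3 -m crank '{"travel":[[0,0,0],[0,0,0],[0,0,0],[0,0,0],[0,0,0]],"turn":[[0,0,0],[0,0,0],[0,0,0],[0,0,0],[0,0,0]],"gripper":[0.25,0.15,0.05,0,0]}'
python3 -m crank '{"travel":[[0,0,1],[0,0,4],[0,0,9],[0,0,14],[0,0,19]],"turn":[[0,0,0],[0,0,0],[0,0,0],[0,0,0],[0,0,0]],"gripper":[0,0,0,0,0]}'
python3 -m crank '{"travel":[[0,0,4],[0,3,6],[0,8,6],[-1,13,6],[-2,18,6]],"turn":[[0,0,0],[0,0,0],[0,0,0],[0,0,0],[0,0,0]],"gripper":[0,0,0,0,0]}'
python3 -m crank '{"travel":[[-1,5,0],[-1,6.6,0],[-1,6.6,0],[-1,6.6,0],[-1,6.6,0]],"turn":[[0,0,0],[0,0,0],[0,0,0],[0,0,0],[0,0,0]],"gripper":[0,0,0,0,0]}'
python3 look.py 3
```

```text
clock: 9.3
position: [0.6128, -0.113, 0.0192]
tool_rot: [-3.142, -0.0, 1.017]
force: [-1.1, 0.5, 0.1]
grip_width: 0.0854
finger_force: 0.0
clock: 9.8
position: [0.6124, -0.1129, 0.2121]
tool_rot: [3.141, -0.0, 1.017]
force: [0.4, -0.9, 1.0]
grip_width: 0.0852
finger_force: 0.0
clock: 10.3
position: [0.5926, 0.0667, 0.2702]
tool_rot: [3.141, -0.001, 1.016]
force: [0.6, 0.8, -0.2]
grip_width: 0.0852
finger_force: 0.0
clock: 10.8
position: [0.5836, 0.1293, 0.2694]
tool_rot: [3.141, 0.0, 1.015]
force: [0.3, -1.0, -0.3]
grip_width: 0.0853
finger_force: 0.0
10.9 [0.5835 0.1295 0.2693] [3.1414e+00 4.0000e-04 1.0147e+00] [ 0.1472  0.618  -0.0756] 0.0854 0.0 j7 -1.09
```

View pics/side3.png

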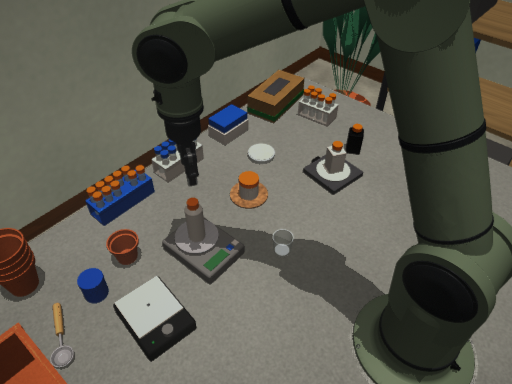

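```bash
python3 -m crank '{"travel":[[-0.1,0.3,-2],[-0.1,0.3,-5],[-0.1,0.3,-8],[-0.1,0.3,-10],[-0.1,0.3,-11]],"turn":[[0,0,0],[0,0,0],[0,0,0],[0,0,0],[0,0,0]],"gripper":[0,0,0,0,0]}'
python3 -m crank '{"travel":[[0,0,-1],[0,0,-2],[0,0,-3],[0,0,-3.4],[0,0,-3.4]],"turn":[[0,0,0],[0,0,0],[0,0,0],[0,0,0],[0,0,0]],"gripper":[0,0,0,0.1,0.2]}' 30
python3 -m crank '{"travel":[[0,0,0],[0,0,0],[0,0,0],[0,0,0],[0,0,0]],"turn":[[0,0,0],[0,0,0],[0,0,0],[0,0,0],[0,0,0]],"gripper":[0.3,0.35,0.4,0.45,0.5]}' 30
python3 -m crank '{"travel":[[0,0,0],[0,0,0],[0,0,0],[0,0,0],[0,0,0]],"turn":[[0,0,0],[0,0,0],[0,0,0],[0,0,0],[0,0,0]],"gripper":[0.55,0.6,0.7,0.7,0.7]}' 30
```

```text
clock: 11.4
position: [0.5817, 0.1329, 0.1575]
tool_rot: [-3.14, 0.002, 1.016]
force: [0.0, 0.2, 0.2]
grip_width: 0.0854
finger_force: 0.0
clock: 11.9
position: [0.5821, 0.1339, 0.1249]
tool_rot: [-3.141, 0.0, 1.017]
force: [-0.2, -0.3, -0.6]
grip_width: 0.0688
finger_force: 0.0
clock: 12.4
position: [0.5822, 0.1343, 0.1257]
tool_rot: [3.142, -0.0, 1.017]
force: [-0.8, 0.3, 4.2]
grip_width: 0.0453
finger_force: 30.1
clock: 12.9
position: [0.5822, 0.1343, 0.1256]
tool_rot: [3.142, -0.0, 1.017]
force: [-2.4, 1.0, 5.8]
grip_width: 0.0451
finger_force: 30.2
```

```bash
python3 -m crank '{"travel":[[0,0,1],[0,0,3],[0,0,6],[0,0,9],[0,0,11]],"turn":[[0,0,0],[0,0,0],[0,0,0],[0,0,0],[0,0,0]],"gripper":[0.7,0.7,0.7,0.7,0.7]}' 40
python3 -m crank '{"travel":[[-1,2,0],[-2,5,0],[-3,9,0],[-4,13,0],[-5,16,0]],"turn":[[0,0,0],[0,0,0],[0,0,0],[0,0,0],[0,0,0]],"gripper":[0.7,0.7,0.7,0.7,0.7]}'
python3 -m crank '{"travel":[[-1,3,0],[-1.5,5,0],[-1.5,5.9,0],[-1.5,5.9,0],[-1.5,5.9,0]],"turn":[[0,0,0],[0,0,0],[0,0,0],[0,0,0],[0,0,0]],"gripper":[0.7,0.7,0.7,0.7,0.7]}'
python3 look.py 4
```

```text
clock: 13.4
position: [0.5826, 0.1341, 0.238]
tool_rot: [3.14, -0.001, 1.017]
force: [0.7, -0.5, -2.3]
grip_width: 0.0447
finger_force: 41.1
clock: 13.9
position: [0.5313, 0.2964, 0.236]
tool_rot: [-3.141, -0.001, 1.018]
force: [0.3, -0.6, -1.4]
grip_width: 0.0452
finger_force: 41.1
clock: 14.4
position: [0.5179, 0.3517, 0.2353]
tool_rot: [3.141, 0.0, 1.016]
force: [0.9, -0.1, -1.1]
grip_width: 0.0449
finger_force: 41.1
14.5 [0.518  0.3515 0.2353] [3.141e+00 4.000e-04 1.015e+00] [ 0.7485 -0.3867 -0.9945] 0.045 41.0811 j7 -1.49
```

Down 11.6 cm to contact; also re-fit the pan, now empty.

```bash
python3 -m crank '{"travel":[[0,0.1,-2],[0,0.1,-5],[0,0.1,-8],[0,0.1,-10],[0,0.1,-11]],"turn":[[0,0,0],[0,0,0],[0,0,0],[0,0,0],[0,0,0]],"gripper":[0.7,0.7,0.7,0.7,0.7]}'
python3 -m crank '{"travel":[[0,0,-0.1],[0,0,-0.2],[0,0,-0.3],[0,0,-0.4],[0,0,-0.4]],"turn":[[0,0,0],[0,0,0],[0,0,0],[0,0,0],[0,0,0]],"gripper":[0.7,0.7,0.7,0.7,0.7]}' 20
python3 - <<'E'
import pickle
from h import *
for n in("top","side"):
    f=pickle.load(open(f"pics/{n}4.pkl","rb"));V=f["pixels"].max(2).astype(np.uint8)
    P0=proj(f,circ(.582,.132,.052,.06));x,y,w,h=cv2.boundingRect(P0.astype(np.float32))
    m=np.zeros(V.shape,np.uint8);cv2.fillConvexPoly(m,np.round(cen(P0)+1.3*(P0-cen(P0))).astype(int),255)
    for t in(105,120,135,150):
        k,l,st,c=cv2.connectedComponentsWithStats(((V>t)*255).astype(np.uint8)&m);i=1+st[1:,4].argmax();ys,xs=np.where(l==i)
        hh=cv2.convexHull(np.c_[xs,ys].astype(np.float32));print(n,t,st[i,4],round(cv2.contourArea(cv2.convexHull(P0.astype(np.float32)))),unproj(f,cen(hh),.052).round(4))
E
```

```text
clock: 15.0
position: [0.5172, 0.3525, 0.1236]
tool_rot: [-3.141, 0.002, 1.016]
force: [0.5, 0.3, -0.3]
grip_width: 0.045
finger_force: 41.0
clock: 15.5
position: [0.5174, 0.3541, 0.1217]
tool_rot: [3.141, -0.001, 1.017]
force: [-0.8, -0.0, -2.0]
grip_width: 0.0451
finger_force: 41.1
top 105 1560 925 [[0.5816 0.1344 0.052 ]]
top 120 1466 925 [[0.5815 0.1347 0.052 ]]
top 135 1084 925 [[0.5735 0.1294 0.052 ]]
top 150 904 925 [[0.5821 0.1326 0.052 ]]
side 105 1959 1186 [[0.5808 0.1331 0.052 ]]
side 120 1902 1186 [[0.5807 0.1326 0.052 ]]
side 135 1509 1186 [[0.59   0.1253 0.052 ]]
side 150 1193 1186 [[0.5838 0.1315 0.052 ]]
```

Pan at (0.583, 0.132). Lower the last 2 mm.

```bash
python3 -m crank '{"travel":[[0,-0.05,-0.1],[0,-0.05,-0.2],[0,-0.05,-0.2],[0,-0.05,-0.2],[0,-0.05,-0.2]],"turn":[[0,0,0],[0,0,0],[0,0,0],[0,0,0],[0,0,0]],"gripper":[0.7,0.7,0.7,0.7,0.7]}' 20
```

```text
clock: 16.0
position: [0.5174, 0.3537, 0.1197]
tool_rot: [3.141, -0.001, 1.017]
force: [-0.8, -0.2, 5.7]
grip_width: 0.0447
finger_force: 41.5
```

```bash
python3 -m crank '{"travel":[[0,0,0],[0,0,0],[0,0,0],[0,0,0],[0,0,0]],"turn":[[0,0,0],[0,0,0],[0,0,0],[0,0,0],[0,0,0]],"gripper":[0.45,0.3,0.15,0,0]}'
python3 -m crank '{"travel":[[0,0,1],[0,0,4],[0,0,8],[0,0,12],[0,0,15]],"turn":[[0,0,0],[0,0,0],[0,0,0],[0,0,0],[0,0,0]],"gripper":[0,0,0,0,0]}'
python3 -m crank '{"travel":[[0,-4,0],[0,-9,0],[0,-14,0],[0,-19,0],[0,-24,0]],"turn":[[0,0,0],[0,0,0],[0,0,0],[0,0,0],[0,0,0]],"gripper":[0,0,0,0,0]}'
python3 -m crank '{"travel":[[0,-5,0],[0,-10,0],[0,-15,0],[0,-20,0],[0,-25,0]],"turn":[[0,0,0],[0,0,0],[0,0,0],[0,0,0],[0,0,0]],"gripper":[0,0,0,0,0]}'
python3 -m crank '{"travel":[[-1,-5,0],[-2,-10,0],[-3,-15,0],[-4,-20,0],[-4,-23,0]],"turn":[[0,0,0],[0,0,0],[0,0,0],[0,0,0],[0,0,0]],"gripper":[0,0,0,0,0]}'
python3 look.py 5
```

```text
clock: 16.5
position: [0.5172, 0.3534, 0.1192]
tool_rot: [-3.142, 0.0, 1.017]
force: [0.8, -0.5, 0.1]
grip_width: 0.0856
finger_force: 0.0
clock: 17.0
position: [0.5173, 0.3538, 0.2727]
tool_rot: [3.141, -0.002, 1.017]
force: [0.2, 0.3, -0.1]
grip_width: 0.0853
finger_force: 0.0
clock: 17.5
position: [0.5169, 0.1116, 0.2701]
tool_rot: [3.141, -0.001, 1.017]
force: [1.6, 0.1, -0.9]
grip_width: 0.0855
finger_force: 0.0
clock: 18.0
position: [0.5169, -0.1385, 0.2703]
tool_rot: [3.141, -0.0, 1.017]
force: [1.1, 0.0, -0.1]
grip_width: 0.0851
finger_force: 0.0
clock: 18.5
position: [0.4753, -0.3702, 0.2701]
tool_rot: [3.141, 0.001, 1.014]
force: [1.3, 0.8, 0.5]
grip_width: 0.0856
finger_force: 0.0
18.6 [ 0.4755 -0.3714  0.2695] [3.1412e+00 1.4000e-03 1.0108e+00] [-0.5362  0.4415  0.0649] 0.0851 0.0 j7 -0.14
```

View pics/side5.png

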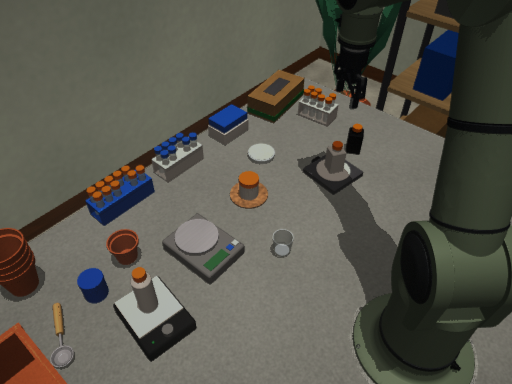

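```bash
python3 -m crank '{"travel":[[-0.1,-0.2,-3],[-0.1,-0.2,-6],[-0.1,-0.2,-9],[-0.1,-0.2,-12],[-0.1,-0.2,-14]],"turn":[[0,0,0],[0,0,0],[0,0,0],[0,0,0],[0,0,0]],"gripper":[0,0,0,0,0]}'
python3 -m crank '{"travel":[[0,0,-2],[0,0,-4],[0,0,-6],[0,0,-6.6],[0,0,-6.6]],"turn":[[0,0,0],[0,0,0],[0,0,0],[0,0,0],[0,0,0]],"gripper":[0,0,0,0.1,0.2]}' 30
python3 -m crank '{"travel":[[0,0,0],[0,0,0],[0,0,0],[0,0,0],[0,0,0]],"turn":[[0,0,0],[0,0,0],[0,0,0],[0,0,0],[0,0,0]],"gripper":[0.3,0.35,0.4,0.45,0.5]}' 30
python3 -m crank '{"travel":[[0,0,0],[0,0,0],[0,0,0],[0,0,0],[0,0,0]],"turn":[[0,0,0],[0,0,0],[0,0,0],[0,0,0],[0,0,0]],"gripper":[0.55,0.6,0.7,0.7,0.7]}' 30
```

```text
clock: 19.1
position: [0.4761, -0.3676, 0.1281]
tool_rot: [-3.141, -0.001, 1.017]
force: [0.2, -0.7, 0.2]
grip_width: 0.0854
finger_force: 0.0
clock: 19.6
position: [0.4763, -0.368, 0.0632]
tool_rot: [-3.141, -0.0, 1.017]
force: [-0.0, -0.7, 0.5]
grip_width: 0.0687
finger_force: 0.0
clock: 20.1
position: [0.4765, -0.3687, 0.0641]
tool_rot: [3.141, 0.0, 1.017]
force: [-1.3, 2.3, 6.6]
grip_width: 0.0476
finger_force: 30.1
clock: 20.6
position: [0.4765, -0.3687, 0.0641]
tool_rot: [3.141, 0.0, 1.017]
force: [-2.2, 1.8, 7.8]
grip_width: 0.048
finger_force: 30.1
```

```bash
python3 -m crank '{"travel":[[0,0,1],[0,0,4],[0,0,8],[0,0,12],[0,0,15]],"turn":[[0,0,0],[0,0,0],[0,0,0],[0,0,0],[0,0,0]],"gripper":[0.7,0.7,0.7,0.7,0.7]}' 40
python3 -m crank '{"travel":[[0.5,2,0],[1,5,0],[2,9,0],[3,13,0],[4,17,0]],"turn":[[0,0,0],[0,0,0],[0,0,0],[0,0,0],[0,0,0]],"gripper":[0.7,0.7,0.7,0.7,0.7]}'
python3 -m crank '{"travel":[[1,4,0],[2,8,0],[3,12,0],[4,16,0],[5,20,0]],"turn":[[0,0,0],[0,0,0],[0,0,0],[0,0,0],[0,0,0]],"gripper":[0.7,0.7,0.7,0.7,0.7]}'
python3 -m crank '{"travel":[[1,4,0],[1.5,8,0],[1.8,11,0],[1.8,13,0],[1.8,13,0]],"turn":[[0,0,0],[0,0,0],[0,0,0],[0,0,0],[0,0,0]],"gripper":[0.7,0.7,0.7,0.7,0.7]}'
python3 look.py 6
python3 - <<'E'
import cv2
a=cv2.imread("pics/side6.png")[130:330,90:290];b=cv2.imread("pics/top6.png")[150:250,100:260]
cv2.imwrite("pics/d.png",cv2.hconcat([cv2.resize(a,(400,400),interpolation=2),cv2.resize(b,(400,250),interpolation=2)][:1]))
E
```

```text
clock: 21.1
position: [0.4765, -0.3686, 0.2166]
tool_rot: [3.139, 0.0, 1.017]
force: [0.7, 0.7, -2.0]
grip_width: 0.0477
finger_force: 41.9
clock: 21.6
position: [0.5163, -0.197, 0.2141]
tool_rot: [3.141, -0.0, 1.016]
force: [0.4, 0.6, -1.2]
grip_width: 0.0476
finger_force: 42.1
clock: 22.1
position: [0.5664, 0.0031, 0.2141]
tool_rot: [3.141, -0.0, 1.017]
force: [1.0, 0.4, -1.5]
grip_width: 0.0473
finger_force: 42.1
clock: 22.6
position: [0.5837, 0.135, 0.2139]
tool_rot: [-3.141, -0.001, 1.021]
force: [-0.3, 1.1, -1.7]
grip_width: 0.0473
finger_force: 42.1
22.7 [0.5841 0.1314 0.2137] [3.1413e+00 2.0000e-04 1.0173e+00] [ 0.7279 -0.0559 -1.0911] 0.0479 42.0874 j7 -1.08
```

View pics/d.png

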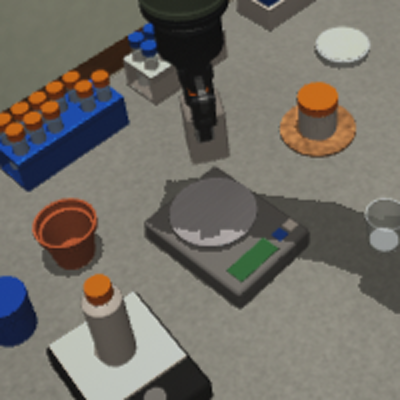

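Run:
```python
import pickle
from h import *
f=pickle.load(open("pics/side6.pkl","rb"))
k=6;x0,y0=165,160;base=cv2.resize(f["pixels"][y0:y0+65,x0:x0+55],None,fx=k,fy=k,interpolation=cv2.INTER_CUBIC)
base=np.clip(base*1.6,0,255).astype(np.uint8);o=[]
for d in(0,-.005):
    im=base.copy();u=np.array([np.cos(1.017),np.sin(1.017)]);c=np.array([.5841,.1314])+d*u
    for z in(.1716,.2516):cv2.polylines(im,[np.round((proj(f,rect(*c,z,.048,.048,1.017))-[x0,y0]+.5)*k).astype(int)],True,(0,255,0),1)
    o.append(im)
cv2.imwrite("pics/e.png",np.hstack(o)[:,:,::-1])
```

```text
(no output)
```

View pics/e.png

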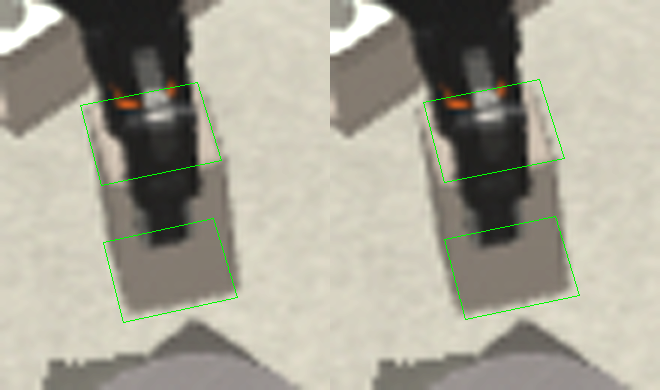

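```bash
python3 -m crank '{"travel":[[0,0,-2],[0,0,-5],[0,0,-8],[0,0,-10],[0,0,-11]],"turn":[[0,0,0],[0,0,0],[0,0,0],[0,0,0],[0,0,0]],"gripper":[0.7,0.7,0.7,0.7,0.7]}'
python3 -m crank '{"travel":[[0,0,-0.3],[0,0,-0.5],[0,0,-0.7],[0,0,-0.8],[0,0,-0.8]],"turn":[[0,0,0],[0,0,0],[0,0,0],[0,0,0],[0,0,0]],"gripper":[0.7,0.7,0.7,0.7,0.7]}' 20
```

```text
clock: 23.2
position: [0.5837, 0.1299, 0.1019]
tool_rot: [-3.141, 0.002, 1.015]
force: [0.3, 0.2, -1.4]
grip_width: 0.0473
finger_force: 42.0
clock: 23.7
position: [0.5844, 0.1315, 0.0957]
tool_rot: [3.141, -0.0, 1.017]
force: [0.4, 1.1, -1.1]
grip_width: 0.0477
finger_force: 42.0
```

```bash
python3 -m crank '{"travel":[[-0.1,0.15,-0.05],[-0.1,0.15,-0.1],[-0.1,0.15,-0.2],[-0.1,0.15,-0.2],[-0.1,0.15,-0.2]],"turn":[[0,0,0],[0,0,0],[0,0,0],[0,0,0],[0,0,0]],"gripper":[0.7,0.7,0.7,0.7,0.7]}' 20
```

```text
clock: 24.2
position: [0.5833, 0.1333, 0.0941]
tool_rot: [3.141, -0.0, 1.017]
force: [-5.5, -0.8, 13.0]
grip_width: 0.0471
finger_force: 43.6
```

```bash
python3 -m crank '{"travel":[[0,0,0.1],[0,0,0.1],[0,0,0.1],[0,0,0.1],[0,0,0.1]],"turn":[[0,0,0],[0,0,0],[0,0,0],[0,0,0],[0,0,0]],"gripper":[0.7,0.35,0.15,0,0]}'
python3 -m crank '{"travel":[[0,0,1],[0,0,4],[0,0,8],[0,0,12],[0,0,15]],"turn":[[0,0,0],[0,0,0],[0,0,0],[0,0,0],[0,0,0]],"gripper":[0,0,0,0,0]}'
python3 -m crank '{"travel":[[1,-5,0],[2,-10,0],[3,-15,0],[3,-20,0],[3,-24.5,0]],"turn":[[0,0,0],[0,0,0],[0,0,0],[0,0,0],[0,0,0]],"gripper":[0,0,0,0,0]}'
python3 -m crank '{"travel":[[0,0,0],[0,0,0],[0,0,0],[0,0,0],[0,0,0]],"turn":[[0,0,0],[0,0,0],[0,0,0],[0,0,0],[0,0,0]],"gripper":[0,0,0,0,0]}'
python3 look.py 7
cat > m4.py <<'E'
import pickle,sys
from h import *
import h
k=sys.argv[1]
h.orange.__defaults__=((0,150,60),(22,255,255))
for n in("top","side"):
    f=pickle.load(open(f"pics/{n}{k}.pkl","rb"))
    for nm,g,z,zt,hc,r in(("tall",(.517,.353),.046,.135,.022,.015),("square",(.583,.132),.052,.102,.016,.016),("squat_mat",(.613,-.113),.006,.068,.016,.031),("squat_light",(.471,-.367),.022,.068,.016,.031)):
        print(n,nm,*cap(f,np.array(g),z+zt-hc,z+zt,r))
    V=f["pixels"].max(2);P0=proj(f,circ(.471,-.367,.022,.055));m=np.zeros(V.shape,np.uint8);cv2.fillConvexPoly(m,np.round(cen(P0)+1.2*(P0-cen(P0))).astype(int),255)
    c,l,st,_=cv2.connectedComponentsWithStats(((V>130)*255).astype(np.uint8)&m);i=1+st[1:,4].argmax();ys,xs=np.where(l==i)
    hh=cv2.convexHull(np.c_[xs,ys].astype(np.float32));print("window",st[i,4],round(cv2.contourArea(cv2.convexHull(P0.astype(np.float32)))),unproj(f,cen(hh),.022).round(4))
E
python3 m4.py 7
```

```text
clock: 24.7
position: [0.5832, 0.1329, 0.0942]
tool_rot: [-3.142, 0.0, 1.017]
force: [-0.1, -0.2, -0.1]
grip_width: 0.0857
finger_force: 0.0
clock: 25.2
position: [0.5835, 0.1332, 0.2476]
tool_rot: [3.14, -0.002, 1.017]
force: [0.4, -0.6, -0.2]
grip_width: 0.0852
finger_force: 0.0
clock: 25.7
position: [0.613, -0.1142, 0.2451]
tool_rot: [3.141, -0.0, 1.017]
force: [1.4, -0.3, 0.1]
grip_width: 0.0856
finger_force: 0.0
clock: 26.2
position: [0.6134, -0.1109, 0.2445]
tool_rot: [3.142, -0.0, 1.018]
force: [-0.4, -0.9, -0.6]
grip_width: 0.0851
finger_force: 0.0
26.3 [ 0.6133 -0.1113  0.2444] [-3.1416e+00 -1.0000e-04  1.0178e+00] [ 0.0966 -0.1692  0.0875] 0.0854 0.0 j7 -0.64
top tall [0.5158 0.3545] [125.4 209.7] 66 94
top square [0.5808 0.1283] [198.6 189.3] 59 87
top squat_mat [0.596  0.1397] [198.6 189.3] 59 270
top squat_light [ 0.49   -0.5258] [396.5 215.5] 85 300
window 795 776 [[ 0.4709 -0.3691  0.022 ]]
side tall [0.5193 0.353 ] [138.7 274.2] 171 209
side square [0.5837 0.1289] [194.5 210.7] 119 142
side squat_mat [ 0.615  -0.1137] [248.5 179.3] 290 303
side squat_light [ 0.4984 -0.5363] [357.  127.5] 68 230
window 599 600 [[ 0.4723 -0.3659  0.022 ]]
```

View pics/side7.png

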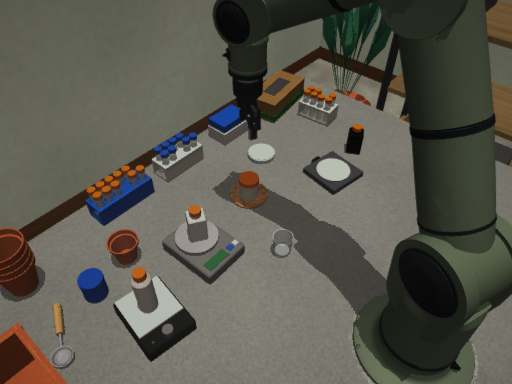

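```bash
python3 -m crank '{"travel":[[0,-0.2,-3],[0,-0.2,-7],[0,-0.2,-11],[0,-0.2,-14],[0,-0.2,-15.5]],"turn":[[0,0,0],[0,0,0],[0,0,0],[0,0,0],[0,0,0]],"gripper":[0,0,0,0,0]}'
python3 -m crank '{"travel":[[0,0,-2],[0,0,-4],[0,0,-6],[0,0,-6.8],[0,0,-6.8]],"turn":[[0,0,0],[0,0,0],[0,0,0],[0,0,0],[0,0,0]],"gripper":[0,0,0,0,0]}'
python3 -m crank '{"travel":[[0,0,-0.1],[0,0,-0.1],[0,0,-0.1],[0,0,-0.1],[0,0,-0.1]],"turn":[[0,0,0],[0,0,0],[0,0,0],[0,0,0],[0,0,0]],"gripper":[0.1,0.2,0.3,0.4,0.5]}' 30
python3 -m crank '{"travel":[[0,0,0],[0,0,0],[0,0,0],[0,0,0],[0,0,0]],"turn":[[0,0,0],[0,0,0],[0,0,0],[0,0,0],[0,0,0]],"gripper":[0.6,0.7,0.7,0.7,0.7]}' 30
```

```text
clock: 26.8
position: [0.6121, -0.1136, 0.0867]
tool_rot: [-3.139, 0.001, 1.017]
force: [-0.5, 0.6, -0.4]
grip_width: 0.0855
finger_force: 0.0
clock: 27.3
position: [0.6131, -0.1138, 0.021]
tool_rot: [-3.141, 0.0, 1.017]
force: [0.4, -0.4, 0.4]
grip_width: 0.0857
finger_force: 0.0
clock: 27.8
position: [0.6138, -0.1141, 0.0215]
tool_rot: [3.14, -0.0, 1.017]
force: [-1.7, 0.4, 9.1]
grip_width: 0.0607
finger_force: 30.5
clock: 28.3
position: [0.6138, -0.1141, 0.0215]
tool_rot: [3.14, -0.0, 1.017]
force: [-2.9, 1.4, 8.3]
grip_width: 0.0608
finger_force: 30.5
```

```bash
python3 -m crank '{"travel":[[0,0,1],[0,0,4],[0,0,8],[0,0,12],[0,0,13]],"turn":[[0,0,0],[0,0,0],[0,0,0],[0,0,0],[0,0,0]],"gripper":[0.7,0.7,0.7,0.7,0.7]}' 40
python3 -m crank '{"travel":[[-1,-2,0],[-3,-5,0],[-5,-9,0],[-7,-12.5,0],[-9,-16,0]],"turn":[[0,0,0],[0,0,0],[0,0,0],[0,0,0],[0,0,0]],"gripper":[0.7,0.7,0.7,0.7,0.7]}'
python3 -m crank '{"travel":[[-2,-3.5,0],[-4,-7,0],[-5,-9,0],[-5.2,-9.3,0],[-5.2,-9.3,0]],"turn":[[0,0,0],[0,0,0],[0,0,0],[0,0,0],[0,0,0]],"gripper":[0.7,0.7,0.7,0.7,0.7]}'
python3 -m crank '{"travel":[[0,0,0],[0,0,-2],[0,0,-4],[0,0,-6],[0,0,-7]],"turn":[[0,0,0],[0,0,0],[0,0,0],[0,0,0],[0,0,0]],"gripper":[0.7,0.7,0.7,0.7,0.7]}'
python3 look.py 8
```

```text
clock: 28.8
position: [0.615, -0.1142, 0.1555]
tool_rot: [3.136, -0.002, 1.016]
force: [0.9, 0.7, -1.8]
grip_width: 0.0602
finger_force: 44.0
clock: 29.3
position: [0.522, -0.2754, 0.1506]
tool_rot: [3.142, 0.0, 1.017]
force: [0.1, -0.9, -1.4]
grip_width: 0.0604
finger_force: 44.0
clock: 29.8
position: [0.4708, -0.3674, 0.1504]
tool_rot: [-3.142, -0.0, 1.015]
force: [0.0, 0.5, -3.0]
grip_width: 0.0605
finger_force: 44.0
clock: 30.3
position: [0.4715, -0.3654, 0.0789]
tool_rot: [-3.14, -0.001, 1.019]
force: [-0.6, 0.0, -1.4]
grip_width: 0.0609
finger_force: 44.0
30.4 [ 0.4713 -0.3658  0.0793] [-3.1397e+00 -5.0000e-04  1.0182e+00] [-0.115   0.6414 -1.0047] 0.0603 43.9884 j7 -0.25
```

```bash
python3 -m crank '{"travel":[[0,-0.1,-1],[0,-0.1,-2],[0,-0.1,-3],[0,-0.1,-3.5],[0,-0.1,-3.8]],"turn":[[0,0,0],[0,0,0],[0,0,0],[0,0,0],[0,0,0]],"gripper":[0.7,0.7,0.7,0.7,0.7]}'
python3 -m crank '{"travel":[[0,0,-0.05],[0,0,-0.1],[0,0,-0.2],[0,0,-0.2],[0,0,-0.2]],"turn":[[0,0,0],[0,0,0],[0,0,0],[0,0,0],[0,0,0]],"gripper":[0.7,0.7,0.7,0.7,0.7]}' 20
```

```text
clock: 30.9
position: [0.4711, -0.3679, 0.0416]
tool_rot: [-3.141, -0.0, 1.017]
force: [-0.1, -0.1, -1.8]
grip_width: 0.0601
finger_force: 44.0
clock: 31.4
position: [0.4713, -0.3681, 0.0404]
tool_rot: [3.141, 0.0, 1.017]
force: [0.5, -0.2, -1.8]
grip_width: 0.0604
finger_force: 44.0
```

```bash
python3 -m crank '{"travel":[[0,0,-0.1],[0,0,-0.2],[0,0,-0.2],[0,0,-0.2],[0,0,-0.2]],"turn":[[0,0,0],[0,0,0],[0,0,0],[0,0,0],[0,0,0]],"gripper":[0.7,0.7,0.7,0.7,0.7]}'
```

```text
clock: 31.9
position: [0.4712, -0.368, 0.0383]
tool_rot: [-3.142, 0.0, 1.017]
force: [0.0, -0.1, -2.1]
grip_width: 0.0604
finger_force: 44.0
```

```bash
python3 -m crank '{"travel":[[0,0,-0.1],[0,0,-0.1],[0,0,-0.1],[0,0,-0.1],[0,0,-0.1]],"turn":[[0,0,0],[0,0,0],[0,0,0],[0,0,0],[0,0,0]],"gripper":[0.7,0.7,0.7,0.7,0.7]}'
```

```text
clock: 32.4
position: [0.4713, -0.3681, 0.0376]
tool_rot: [3.141, 0.0, 1.017]
force: [-1.9, 2.4, 5.4]
grip_width: 0.0605
finger_force: 43.9
```

Contact. Release, rise and retreat clear of the views.

```bash
python3 -m crank '{"travel":[[0,0,0],[0,0,0],[0,0,0],[0,0,0],[0,0,0]],"turn":[[0,0,0],[0,0,0],[0,0,0],[0,0,0],[0,0,0]],"gripper":[0.3,0.2,0.1,0,0]}'
python3 -m crank '{"travel":[[0,0,1],[0,0,4],[0,0,8],[0,0,13],[0,0,18]],"turn":[[0,0,0],[0,0,0],[0,0,0],[0,0,0],[0,0,0]],"gripper":[0,0,0,0,0]}'
python3 -m crank '{"travel":[[-3,-2,2],[-7,-5,4],[-10,-8,4],[-14,-11,4],[-17,-14,4]],"turn":[[0,0,0],[0,0,0],[0,0,0],[0,0,0],[0,0,0]],"gripper":[0,0,0,0,0]}'
python3 -m crank '{"travel":[[0,0,0],[0,0,0],[0,0,0],[0,0,0],[0,0,0]],"turn":[[0,0,0],[0,0,0],[0,0,0],[0,0,0],[0,0,0]],"gripper":[0,0,0,0,0]}'
python3 look.py 9; python3 m4.py 9
```

```text
clock: 32.9
position: [0.4712, -0.368, 0.0372]
tool_rot: [-3.142, 0.0, 1.017]
force: [-0.6, 0.2, -1.3]
grip_width: 0.0853
finger_force: 0.0
clock: 33.4
position: [0.4709, -0.3677, 0.2198]
tool_rot: [-3.142, -0.0, 1.017]
force: [0.4, -0.8, -0.3]
grip_width: 0.0853
finger_force: 0.0
clock: 33.9
position: [0.2987, -0.5092, 0.2585]
tool_rot: [3.141, 0.001, 1.016]
force: [0.5, -0.7, -0.2]
grip_width: 0.0853
finger_force: 0.0
clock: 34.4
position: [0.3021, -0.5074, 0.2574]
tool_rot: [3.142, -0.0, 1.018]
force: [-0.0, 0.2, -0.2]
grip_width: 0.0855
finger_force: 0.0
34.5 [ 0.3018 -0.5077  0.2573] [ 3.1415 -0.      1.0177] [0.1066 0.2036 0.0437] 0.0856 0.0 j7 0.24
top tall [0.5159 0.3543] [125.5 209.7] 67 94
top square [0.5805 0.1283] [198.6 189.4] 58 87
top squat_mat [0.5958 0.1397] [198.6 189.4] 58 270
top squat_light [ 0.4714 -0.3682] [349.8 222. ] 253 292
window 714 776 [[ 0.4707 -0.3693  0.022 ]]
side tall [0.5193 0.353 ] [138.7 274.2] 171 209
side square [0.5837 0.1289] [194.5 210.7] 119 142
side squat_mat [ 0.5741 -0.0686] [248.6 193.6] 672 329
side squat_light [ 0.4735 -0.3682] [335.4 154.7] 262 273
window 293 600 [[ 0.4699 -0.3626  0.022 ]]
```

View pics/top9.png

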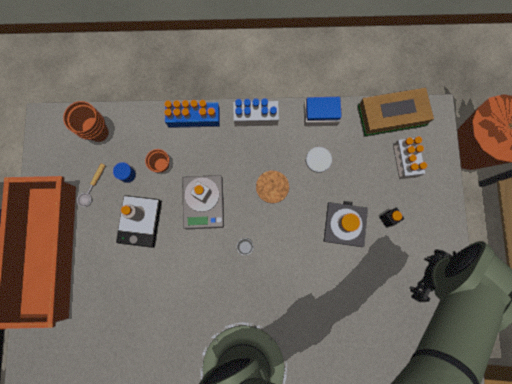

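View pics/side9.png

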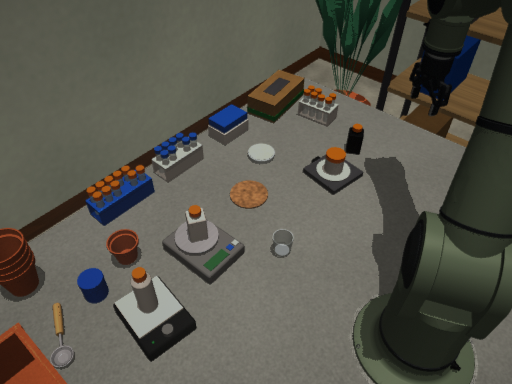

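Both pictures show every container upright on its station: top view tall (128,212), square (200,190), squat (350,223). The mat at (272,187) is empty, and the beaker, pot and dish are unmoved.

```bash
python3 -c "
from workcell import bot;print(bot.job_done())"
```

```text
the job is handed in; nothing more can be done
None
```

I handed the job in at about 34.5 s: the tall bottle is on the stirrer plate and the squat jar on the light pad, both centred to about 1 mm, and the square bottle is on the balance pan about 3.5 mm off centre; all are upright, the mat is empty, and the beaker, pot and dish look unmoved in the final pictures (no verdict returned).

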